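# Kit up motors and heat sink in their matching nests

## Task

Clear the electronics bench by putting the four loose parts away: the large round motor, the small round motor, the square stepper motor and the finned heat sink each go upright into the shallow grey nest of its own shape and size, resting flat on the nest floor inside the rim. Set the parts down rather than dropping them, and leave the flux bottle and the solder reel standing where they are.

Things in the scene. Friction and masses are not known exactly. Their poses are not given: they have to be found in the camera images.
- large_motor: The larger of two round drone motors: dark steel drum 58 mm in diameter (full width from 13 mm to 34 mm above its underside) on an aluminium foot 54 mm in diameter; drum top 38 mm high, thin shaft stub to 46 mm. About 220 g. Stands upright, loose, on the table. Origin at the centre of its underside, z up through its top.
- small_motor: The smaller of two round drone motors: dark steel drum 36 mm in diameter (full width from 13 mm to 32 mm above its underside) on an aluminium foot 32 mm in diameter; drum top 36 mm high, thin shaft stub to 44 mm. About 90 g. Stands upright, loose, on the table. Origin at the centre of its underside, z up through its top.
- stepper: Square stepper motor, 57 x 57 mm and 44 mm high, aluminium ends and black middle, round boss and thin shaft on top to 58 mm. About 450 g. Stands upright, loose, on the table. x and y along its sides. Origin at the centre of its underside, z up through its top.
- heat_sink: Heat sink with bare aluminium fins, 80 mm long (its x), 40 mm wide (its y), 36 mm high, six upright fins running along x on a dark 8 mm base. About 160 g. Loose on the table, fins up. Origin at the centre of its underside, z up through its top.
- large_round_nest: Nest for the larger round motor: round recess 70 mm in diameter (80 mm outside). A fixed, shallow grey plastic tray with a dark rubber floor. Floor 4 mm and rim top 9 mm above the table; rim 5 mm thick, 6 mm of play all round its part. Origin at the centre of its underside on the table, z up.
- small_round_nest: Nest for the smaller round motor: round recess 48 mm in diameter (58 mm outside). A fixed, shallow grey plastic tray with a dark rubber floor. Floor 4 mm and rim top 9 mm above the table; rim 5 mm thick, 6 mm of play all round its part. Origin at the centre of its underside on the table, z up.
- square_nest: Nest for the stepper motor: square recess 69 x 69 mm (79 x 79 mm outside). A fixed, shallow grey plastic tray with a dark rubber floor. Floor 4 mm and rim top 9 mm above the table; rim 5 mm thick, 6 mm of play all round its part. Origin at the centre of its underside on the table, z up, x and y along its sides.
- oblong_nest: Nest for the heat sink: oblong recess 92 mm (its x) by 52 mm (its y), 102 x 62 mm outside. A fixed, shallow grey plastic tray with a dark rubber floor. Floor 4 mm and rim top 9 mm above the table; rim 5 mm thick, 6 mm of play all round its part. Origin at the centre of its underside on the table, z up, x along its long side.
- flux_bottle: Bystander: small upright bottle with black cap, 34 mm in diameter, 65 mm high, loose. To be left standing where it is. Origin at the centre of its underside, z up through its top.
- solder_reel: Bystander: reel of solder wire lying flat, white flanges 48 mm in diameter, 32 mm high, loose. To be left where it is. Origin at the centre of its underside, z up through its top.

How it is judged:
By the outcome, as a careful person would: the job done as asked, in the order asked, and still so for the second after the job is handed in, with the robot touching nothing.
It also fails if it takes over 99 s, if anything falls off the work surface, if the arm or the gripper's body presses on something with over 40 N, if the wrist force passes 120 N, or if a joint passes its speed limit or range.

## Robot

A 6-joint arm with a two-finger parallel gripper is mounted at the origin on the work surface. World frame = base frame: x ahead of the robot, y to its left, z up, the work surface at z = 0. Lengths are in m, angles in rad, forces in N, time in s.
With the tool pointing down it reaches from about 0.25 to 0.8 m from the base axis. Payload 8.5 kg.
Tool frame: the origin (TCP) lies at the very end of the fingers, on their centre line; the grasp point (between the pads) lies 19 mm behind it (env.grasp_offset is the z of the grasp point in the tool frame, in m); z points along the fingers, y is the line along which they close (so a half turn about z gives the same grasp; the last joint's range is limited). The gripper opens to 85 mm and grips with 20 to 120 N. Pads are 22 mm wide; open, the fingers measure 114 mm over their backs; the gripper's body (76 mm by 85 mm) begins 54 mm behind the grasp point. The pads swing forward as they close: fully open they stand 13 mm farther back than shut.
Start: joints at [1.241, 0.238, -0.013, 1.319, 0, 1.571], TCP at [0.17, 0.497, 0.231] pointing down, gripper open.
Joint ranges: [-2.66, 2.66], [-1.03, 1.9], [-1.14, 1.46], [-1.82, 2.27], [-1.45, 1.34], [-3.14, 3.14]. Speed limits (rad/s): [2.22, 2.22, 2.79, 3.14, 3.14, 3.14].

## Interface

Orientations are given as a unit quaternion [w, x, y, z].
In Python, from station import env gives the robot as it stands. Calls block until the motion is done:
- env.move_to(position, orientation): joint-space move of the TCP to a pose.
- env.servo_line(position, rotation=None, rate=0.15): straight line of the TCP; rotation=None keeps the orientation; rate is the mean speed in m/s.
- env.movej(angles): joint-space move.
- env.open() and env.close_gripper(strength=None): open the fingers fully, or close them until they stop; strength is the grip in N (None keeps the last).
- env.dwell(seconds).
- env.ik(position, orientation): joint angles nearest the present ones, or None.
- env.state(): the state.
- env.camera(name): name is "scene" or "top"; returns (picture, depth): 420x560x3 uint8, red, green, blue; 420x560 float32, m along the optical axis (not along the pixel's ray), 0 where there is no reading.
- env.calibration(name): a dict with "K" (3x3 intrinsics, pixels), "world_from_camera" (4x4, takes a point from camera to world coordinates). Camera axes: x right, y down, z forward; pixel columns grow to the right and rows downward; lengths in m; the calibration is good to about 2 mm. A picture is of the moment at which its call begins. calibration takes no time and is no camera call.
A pose or a line that the arm cannot do raises env.PlanningError and nothing moves.
- env.job_done(): hands the job in; it is judged then, once.
The state is a dict: "time": time; "joint_pos": joint angles; "joint_vel": joint speeds; "effort": joint torques, N m; "position": TCP position; "ee_rot": TCP orientation; "force": force on the tool from outside, world axes, zero at the start; "ft_torque": the same for the moment, N m; "gripper_width": finger opening in m; "grip_force": force on a finger pad.
Only numpy, scipy, OpenCV 4.12 (cv2) and the standard library are available. Lean on these libraries where they do the work, as an engineer would, in place of code of your own. Each camera call takes 0.05 s, during which the arm holds its last target. There are 200 camera calls.

## Working session

There is one attempt and no reset: what is moved stays moved. The work goes in short steps, each a Python script; the robot and the scene stay as the last script left them, time stands still between calls to the robot, and variables do not carry over. Pictures are saved under pics/ and viewed, at most 14 in all, crops included, and the job is handed in when it is done.

```bash
mkdir -p pics; ls
python3 - <<'E'
from station import env
import cv2, numpy as np
for n in("scene","top"):
    p,d=env.camera(n); cv2.imwrite(f"pics/{n}0.png",cv2.cvtColor(p,cv2.COLOR_RGB2BGR)); np.savez(f"{n}0.npz",p=p,d=d)
    c=env.calibration(n); print(n,np.round(c["K"],1).tolist(),np.round(c["world_from_camera"],3).tolist(),(d>0).mean())
print(env.state())
E
```

```text
pics
scene [[437.9, 0.0, 273.9], [0.0, 437.9, 205.9], [0.0, 0.0, 1.0]] [[-0.697, 0.586, -0.413, 0.951], [0.717, 0.571, -0.399, 0.386], [0.001, -0.574, -0.819, 0.852], [0.0, 0.0, 0.0, 1.0]] 0.9959183673469387
top [[436.0, 0.0, 272.2], [0.0, 436.0, 207.5], [0.0, 0.0, 1.0]] [[-0.002, -0.985, 0.174, 0.346], [-1.0, -0.001, -0.017, -0.002], [0.017, -0.174, -0.985, 1.175], [0.0, 0.0, 0.0, 1.0]] 0.9959396258503401
{'time': 0.1, 'joint_pos': array([ 1.24100283e+00,  2.38735847e-01, -1.41962369e-02,  1.31917429e+00,
        1.98325899e-06,  1.57079376e+00]), 'joint_vel': array([-3.88932661e-04,  3.49632081e-04,  1.95993980e-03,  1.15724668e-04,
        6.81395997e-05, -1.52757220e-03]), 'effort': array([-1.21883813e-04, -5.39723504e+01,  3.46995163e+01,  1.34624611e-02,
       -3.99638338e-06, -1.75726399e-06]), 'position': array([0.16989773, 0.49635194, 0.23072377]), 'ee_rot': array([-1.08501490e-04,  1.64149183e-01,  9.86435308e-01, -6.45975747e-04]), 'force': array([-0.60695911,  0.33821331,  0.05194247]), 'ft_torque': array([-0.02706976,  0.01364831,  0.00482875]), 'grip_force': 0.0, 'gripper_width': 0.08528855265625974}
```

View pics/top0.png

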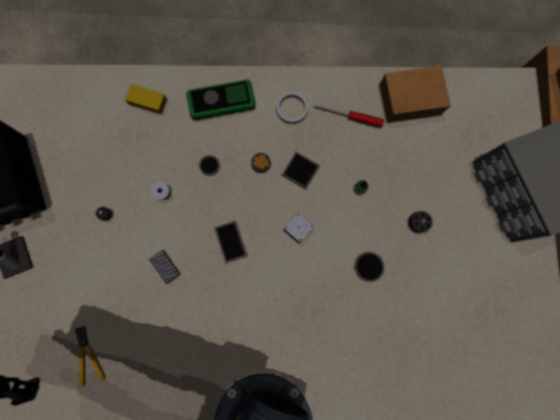

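View pics/scene0.png

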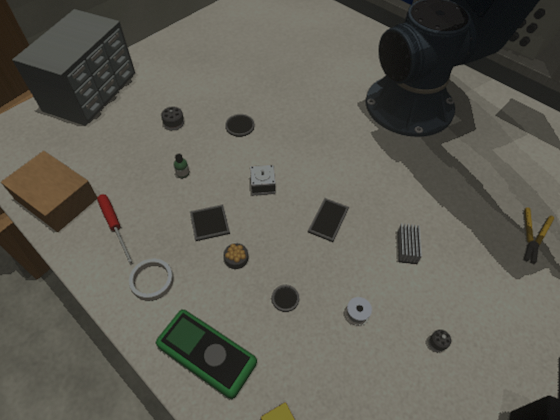

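The top view shows these pixel positions (column, row):

| Item | Top view pixel |
|---|---|
| Large motor | (420,222) |
| Small motor | (104,213) |
| Stepper | (299,228) |
| Heat sink | (164,266) |
| Large round nest | (370,266) |
| Small round nest | (209,165) |
| Square nest | (300,169) |
| Oblong nest | (231,241) |
| Flux bottle | (361,187) |
| Reel | (160,191) |
| Unlisted orange-topped item | (261,162) |

The scene view shows the same layout. Next I'll measure each one from both depth views.

```bash
cat > vis.py <<'E'
import numpy as np, cv2
from station import env
PX=dict(large_motor=(420,222),small_motor=(104,213),stepper=(299,228),heat_sink=(164,266),large_nest=(370,266),
 small_nest=(209,165),square_nest=(300,169),oblong_nest=(231,241),flux=(361,187),reel=(160,191),orange=(261,162))
def cloud(n,d):
    c=env.calibration(n);v,u=np.indices(d.shape);K=c["K"]
    P=np.stack([(u-K[0,2])/K[0,0]*d,(v-K[1,2])/K[1,1]*d,d,np.ones_like(d)],-1)@np.asarray(c["world_from_camera"]).T
    P=P[...,:3];P[d==0]=np.nan
    return P
def snap(tag):
    o={}
    for n in("top","scene"):
        p,d=env.camera(n);cv2.imwrite(f"pics/{n}{tag}.png",cv2.cvtColor(p,cv2.COLOR_RGB2BGR));np.savez(f"{n}{tag}.npz",p=p,d=d);o[n]=(p,cloud(n,d))
    return o
def near(P,c,r):
    Q=P.reshape(-1,3);return Q[np.hypot(Q[:,0]-c[0],Q[:,1]-c[1])<r]
E
python3 - <<'E'
from vis import *
C={n:cloud(n,np.load(n+"0.npz")["d"]) for n in("top","scene")}
for k,(u,v) in PX.items():
    c=C["top"][v,u]; print(k,np.round(c,3))
    for n in C:
        Q=near(C[n],c,.07); t=np.nanmedian(Q[Q[:,2]<.003+np.nanpercentile(Q[:,2],30),2])
        M=Q[Q[:,2]>t+.004]; 
        r=cv2.minAreaRect((M[:,:2]*1000).astype(np.float32))
        z=M[:,2]
        print("  ",n,"table %.4f"%t,"ztop",np.round(np.percentile(z,[50,80,95,100])*1000,1),"rect",np.round(r[0],1),np.round(r[1],1),round(r[2],1),len(M))
S=[]
for n in C:
    p=np.load(n+"0.npz")["p"]
    for k in ("large_motor","small_motor","heat_sink","orange","stepper","square_nest"):
        c=C["top"][PX[k][1],PX[k][0]]; q=np.linalg.inv(env.calibration(n)["world_from_camera"])@[*c,1]; q=env.calibration(n)["K"]@q[:3]; u,v=(q[:2]/q[2]).astype(int)
        S.append(cv2.resize(p[v-24:v+24,max(u-24,0):u+24],(260,260),interpolation=cv2.INTER_CUBIC))
im=np.vstack([np.hstack(S[:3]),np.hstack(S[3:6])]);im2=np.vstack([np.hstack(S[6:9]),np.hstack(S[9:])])
for i,m in enumerate((im,im2)): cv2.imwrite(f"pics/crop{i}.png",cv2.cvtColor(cv2.convertScaleAbs(m,alpha=1.8),cv2.COLOR_RGB2BGR))
E
```

```text
large_motor [ 0.509 -0.414  0.037]
   top table -0.0004 ztop [36.1 39.3 41.4 48. ] rect [ 509.2 -409.4] [117.9 134.5] 67.7 530
   scene table -0.0006 ztop [35.2 37.9 39.6 46.1] rect [ 503.4 -418.8] [112.4  72.2] 44.2 419
small_motor [0.533 0.421 0.035]
   top table 0.0009 ztop [27.5 37.4 40.8 47.4] rect [536.3 422.8] [127.3 131. ] 5.2 296
   scene table -0.0007 ztop [33.4 36.  38.2 46.5] rect [542.2 426.7] [114.5 107.2] 38.6 384
stepper [ 0.492 -0.092  0.045]
   top table 0.0001 ztop [44.5 47.2 49.  61.2] rect [492.3 -90.7] [125.4 127. ] 55.4 595
   scene table -0.0007 ztop [42.7 44.9 47.  59.1] rect [481.2 -89.2] [100.7 107.8] 24.6 688
heat_sink [0.394 0.258 0.038]
   top table 0.0007 ztop [25.3 36.3 38.9 43. ] rect [394.6 255. ] [131.1 129. ] 50.3 638
   scene table -0.0007 ztop [28.  34.8 36.5 38.6] rect [396.  264.3] [87.7 86.6] 89.8 823
large_nest [ 0.395 -0.284  0.003]
   top table 0.0001 ztop [ 6.2  8.9 11.4 14. ] rect [ 395.  -281.6] [135.4 123.5] 31.0 561
   scene table -0.0005 ztop [ 5.5  7.7 10.2 12.8] rect [ 401.8 -283.3] [82.4 89. ] 85.1 360
small_nest [0.672 0.152 0.005
[... 541 characters left out ...]
0004 ztop [ 5.6  8.4 10.1 12.9] rect [458.8  98.9] [104.   87.7] 19.2 687
flux [ 0.601 -0.258  0.047]
   top table -0.0002 ztop [26.5 45.8 66.5 68.5] rect [ 598.2 -256.7] [127.9 127.2] 30.0 272
   scene table -0.0006 ztop [37.9 51.4 65.1 66.7] rect [ 612.8 -258.3] [121.4  34.6] 62.8 279
reel [0.593 0.277 0.033]
   top table 0.0005 ztop [31.2 34.1 36.3 39. ] rect [593.  273.6] [128.7 129.5] 78.1 406
   scene table -0.0006 ztop [31.2 32.6 33.8 36.1] rect [595.7 282.9] [104.6  90.6] 1.8 527
orange [0.674 0.008 0.03 ]
   top table 0.0001 ztop [23.3 28.2 30.8 33.9] rect [676.6   8.6] [134.2 130.3] 37.7 436
   scene table -0.0005 ztop [22.8 27.6 29.1 31.6] rect [677.9   1.3] [122.2  86.7] 34.4 543
```

View pics/crop1.png

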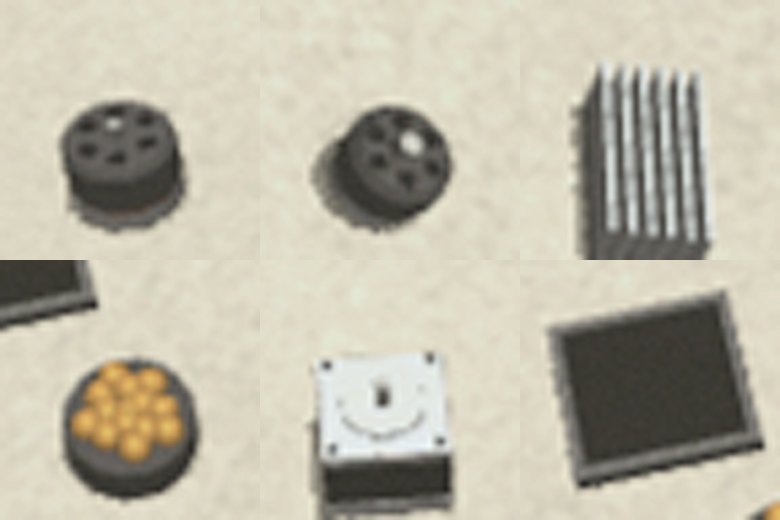

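The crops show both motors upright, the heat sink with its fins up, and an unlisted cup of orange beads at scene (236,255). That cup must be left alone. Single-frame depth is noisy by about 2 mm, so I'll average frames and fit only the top faces.

```bash
cat >> vis.py <<'E'
def avg(n,k=6):
    D=[];
    for _ in range(k):
        p,d=env.camera(n);D.append(np.where(d==0,np.nan,d))
    return p,cloud(n,np.nanmean(D,0))
SP=dict(large_motor=(.030,.043),small_motor=(.028,.041),stepper=(.039,.05),heat_sink=(.030,.042),large_nest=(.006,.014),small_nest=(.006,.014),
  square_nest=(.006,.014),oblong_nest=(.006,.014),flux=(.058,.07),reel=(.027,.04),orange=(.018,.04))
def fit(P,k,c,R=.065):
    """points of the top band of thing k in the connected component nearest c"""
    lo,hi=SP[k];tbl=np.nanmedian(P[...,2][(np.hypot(P[...,0]-c[0],P[...,1]-c[1])<.1)&(P[...,2]<.005)])
    m=((P[...,2]-tbl>lo)&(P[...,2]-tbl<hi)&(np.hypot(P[...,0]-c[0],P[...,1]-c[1])<R)).astype(np.uint8)
    m2=cv2.dilate(m,np.ones((3,3))) if "nest" in k else m
    _,L,st,_=cv2.connectedComponentsWithStats(m2)
    M=P[(L==1+st[1:,4].argmax())&(m>0)]
    M=M-[0,0,tbl]
    r=cv2.minAreaRect((M[:,:2]*1000).astype(np.float32))
    x,y=M[:,0],M[:,1];s=np.linalg.lstsq(np.c_[2*x,2*y,np.ones_like(x)],x*x+y*y,rcond=None)[0]
    return dict(mean=M.mean(0)*1000,box=r,circ=s[:2]*1000,tbl=tbl,rad=np.sqrt(s[2]+s[0]**2+s[1]**2)*1000,M=M)
E
python3 - <<'E'
from vis import *
C={n:avg(n)[1] for n in("top","scene")}
np.savez("cl.npz",**C)
for k,(u,v) in PX.items():
    c=C["top"][v,u]
    for n in C:
        f=fit(C[n],k,c);r=f["box"]
        print(k,n,"t%.1f"%(f["tbl"]*1e3),"mean",np.round(f["mean"],1),"box",np.round(r[0],1),np.round(r[1],1),round(r[2],1),"circ",np.round(f["circ"],1),round(f["rad"],1),"z",np.round(np.percentile(f["M"][:,2],[10,50,90])*1e3,1),len(f["M"]))
E
```

```text
large_motor top t0.1 mean [ 510.6 -417.6   37.3] box [ 510.7 -419. ] [55.9 55.8] 1.3 circ [ 510.9 -418.2] 20.6 z [35.  37.6 39.1] 365
large_motor scene t-0.5 mean [ 516.6 -416.9   37. ] box [ 514.7 -419.8] [53.6 53.1] 50.3 circ [ 515.4 -418.7] 20.6 z [34.1 37.8 38.7] 270
small_motor top t1.4 mean [532.7 424.6  35. ] box [532.8 425.7] [31.9 32.6] 0.4 circ [533.2 425.8] 12.9 z [32.2 35.5 37.1] 140
small_motor scene t-0.6 mean [538.1 424.7  34.9] box [536.  424.7] [34.  33.9] 47.3 circ [536.7 424.7] 12.9 z [32.2 35.6 36.6] 276
stepper top t0.6 mean [494.3 -91.1  44.5] box [494.8 -91.4] [56.9 57. ] 48.9 circ [494.6 -91.2] 23.5 z [42.8 44.4 46.5] 467
stepper scene t-0.5 mean [499.  -91.4  44.4] box [497.2 -93.1] [57.1 56.9] 47.5 circ [497.9 -92.7] 23.7 z [42.8 44.2 46.2] 457
heat_sink top t1.1 mean [395.3 258.8  35. ] box [395.4 259.2] [78.6  2.7] 36.9 circ [387.7 268.7] 26.7 z [31.2 35.8 36.9] 45
heat_sink scene t-0.7 mean [389.8 269.7  34.6] box [388.3 268.9] [79.6  3. ] 37.0 circ [371.8 292.1] 37.5 z [31.7 35.2 36.4] 67
large_nest top t0.4 mean [ 394.8 -280.3    8.4] box [ 393.2 -281.1
[... 1026 characters left out ...]
 605.9 -262.4] [15.5 14.8] 89.4 circ [ 606.3 -262.7] 6.3 z [62.9 65.2 66.2] 36
flux scene t-0.4 mean [ 609.8 -263.7   63.8] box [ 608.8 -264.7] [16.7 14.6] 50.2 circ [ 609.3 -264.7] 6.6 z [60.6 64.6 65.4] 43
reel top t1.1 mean [594.8 278.4  32.1] box [594.  278.7] [46.8 45.7] 2.3 circ [594.8 278.5] 17.1 z [31.  32.1 33.3] 255
reel scene t-0.5 mean [597.2 276.7  32. ] box [596.7 276.8] [45.8 47.6] 44.3 circ [597.  276.5] 17.1 z [31.3 32.  32.7] 452
orange top t0.8 mean [676.2   9.5  25. ] box [676.6   9.8] [52.1 51.2] 89.5 circ [677.1   9.6] 19.0 z [21.  25.5 28.8] 295
orange scene t-0.4 mean [681.8   9.9  25. ] box [680.2   7.8] [51.4 51.7] 46.9 circ [680.7   8.6] 18.8 z [21.1 25.7 28.6] 437
```

Both views agree to 2–4 mm, with an x offset common to everything, so I'll average them. Heights match the text: drum tops about 37.6 and 35.5 mm, stepper 44.3, rims about 8.6. The heat sink needs its fins merged into one component before fitting. After that I'll check reach.

```bash
cat > arm.py <<'E'
import numpy as np, time
from scipy.spatial.transform import Rotation as Ro
from station import env
def quat(a):
    y=np.array([np.cos(a),np.sin(a),0]);z=np.array([0,0,-1.]);R=np.c_[np.cross(y,z),y,z]
    q=Ro.from_matrix(R).as_quat();return np.r_[q[3],q[:3]]
HI=.16
def plan(p,n,da,cands):
    """grasp yaw a from cands with the least turn of the last joint; the place yaw is a+da"""
    best=None
    for a in cands:
        i=env.ik([*p,HI],quat(a));j=env.ik([*n,HI],quat(a+da))
        if i is None or j is None or abs(i[5])>2.9 or abs(j[5])>2.9: continue
        c=abs(i[5]-env.state()["joint_pos"][5])+2*abs(j[5]-i[5])
        if best is None or c<best[0]: best=(c,a,i,j)
    return best
def go(p,n,a,da,rel,grip):
    t0=env.state()["time"];q,r=quat(a),quat(a+da)
    env.open();env.move_to([*p,HI],q)
    env.servo_line([*p,rel+.03],rate=.15);env.servo_line([*p,rel],rate=.05)
    env.close_gripper(grip);env.dwell(.2);s=env.state()
    print("grip w %.4f F %.1f"%(s["gripper_width"],s["grip_force"]),"t",s["time"])
    env.servo_line([*p,rel+.02],rate=.06);env.servo_line([*p,HI],rate=.15)
    s=env.state();print("lift w %.4f F %.1f fz %.2f"%(s["gripper_width"],s["grip_force"],s["force"][2]))
    env.move_to([*n,HI],r)
    s=env.state();print("over w %.4f"%s["gripper_width"],"t",s["time"])
def place(n,rel):
    env.servo_line([*n,rel+.004+.02],rate=.15);env.servo_line([*n,rel+.004+.003],rate=.04);env.dwell(.2)
    f0=env.state()["force"][2]
    for h in np.arange(.002,-.0025,-.0005):
        env.servo_line([*n,rel+.004+h],rate=.02);env.dwell(.06);df=env.state()["force"][2]-f0
        if df>3: break
    print("touch at h %.4f df %.2f"%(h,df))
    env.open();env.dwell(.1);env.servo_line([*n,rel+.06],rate=.12);env.servo_line([*n,HI],rate=.25)
    print("t",env.state()["time"])
E
python3 - <<'E'
from vis import *; from arm import *
Z=np.load("cl.npz")
for n in("top","scene"):
    P=Z[n];m=(P[...,2]>.022)&(P[...,2]<.042)&(np.hypot(P[...,0]-.394,P[...,1]-.26)<.06)
    M=P[m];r=cv2.minAreaRect((M[:,:2]*1000).astype(np.float32));print(n,np.round(r[0],1),np.round(r[1],1),r[2],M.mean(0),len(M))
    M=M[M[:,2]>.033]
    r=cv2.minAreaRect((M[:,:2]*1000).astype(np.float32));print(n,np.round(r[0],1),np.round(r[1],1),r[2])
D=np.deg2rad;al=np.arange(-180,180,15)
J=dict(large=((.513,-.4187),(.3945,-.2821),0,D(al)),small=((.5347,.4252),(.6730,.1505),0,D(al)),
 stepper=((.496,-.0922),(.6598,-.1024),D(10.9),D(48.2+np.array([-180,-90,0,90]))),
 heat=((.39,.263),(.4614,.0887),D(18.5-37),D(37+np.array([-90,90]))))
for k,v in J.items():
    b=plan(*v);print(k,b and (np.rad2deg(b[1]),np.round(b[2],2),np.round(b[3],2)))
print(env.grasp_offset)
E
```

```text
top [393.5 262.4] [79.6 40.1] 36.7854118347168 [0.39305274 0.26213755 0.03336026] 357
top [393.5 262.4] [79.4 40.1] 36.7854118347168
scene [395.1 260. ] [80.7 40.5] 36.789710998535156 [0.39690165 0.26122197 0.03124895] 566
scene [394.9 259.8] [80.5 40.2] 36.34416580200195
large (np.float64(-45.0), array([-0.68,  0.5 ,  0.21,  1.28,  0.  ,  1.67]), array([-0.62,  0.21, -0.24,  1.12,  0.  ,  1.74]))
small (np.float64(45.0), array([0.67, 0.54, 0.27, 1.3 , 0.  , 1.46]), array([0.22, 0.55, 0.29, 1.31, 0.  , 1.01]))
stepper (np.float64(-41.8), array([-0.18,  0.24, -0.2 ,  1.13,  0.  ,  2.12]), array([-0.15,  0.51,  0.22,  1.28,  0.  ,  1.96]))
heat (np.float64(127.00000000000001), array([ 0.59,  0.18, -0.27,  1.11,  0.  , -0.05]), array([ 0.19,  0.18, -0.28,  1.11,  0.  , -0.13]))
-0.0187
```

Run:
```python
from arm import *
a=np.deg2rad(-45); p=(.513,-.4187);n=(.3945,-.2821)
go(p,n,a,0,.007,50); place(n,.007)
```

```text
grip w 0.0562 F 54.2 t 6.6333
lift w 0.0562 F 53.5 fz -2.38
over w 0.0559 t 8.9
touch at h 0.0005 df 8.40
t 13.5583
```

Run:
```python
from arm import *
a=np.deg2rad(45); p=(.5347,.4252);n=(.6730,.1505)
go(p,n,a,0,.007,50); place(n,.007)
from vis import *
C={k:avg(k,4)[1] for k in("top","scene")}
for m in C:
    f=fit(C[m],"large_motor",(.3945,-.2821));print(m,np.round(f["box"][0],1),np.round(f["box"][1],1),np.round(np.percentile(f["M"][:,2],[50,90])*1e3,1))
```

```text
grip w 0.0344 F 50.2 t 18.7667
lift w 0.0342 F 49.8 fz -0.50
over w 0.0342 t 21.4583
touch at h 0.0000 df 6.80
t 26.575
top [ 391.9 -281.2] [56.1 54.1] [41.3 42.6]
scene [ 399.8 -289.1] [54.4 42.1] [41.5 42.5]
```

The large motor sits centred in its nest, with its top at 41.4 mm (37.6 + 4). Stepper next.

Run:
```python
from arm import *
a=np.deg2rad(-41.8); p=(.496,-.0922);n=(.6598,-.1024)
go(p,n,a,np.deg2rad(10.9),.008,70); place(n,.008)
```

```text
grip w 0.0560 F 74.6 t 30.6417
lift w 0.0561 F 74.7 fz -4.09
over w 0.0559 t 32.8583
touch at h 0.0000 df 8.63
t 37.8167
```

Run:
```python
from arm import *
a=np.deg2rad(126.7); p=(.3942,.2611);n=(.4614,.0887)
go(p,n,a,np.deg2rad(18.55-36.7),.006,40); place(n,.006)
env.movej([1.241,.238,-.013,1.319,0,1.571]);print(env.state()["time"])
from vis import *
S=snap("9")
C={k:avg(k,4)[1] for k in("top","scene")}
for k in SP: SP[k]=(SP[k][0]+.004,SP[k][1]+.005) if k in("large_motor","small_motor","stepper") else SP[k]
for m in C:
  for k,c in dict(large_motor=(.3945,-.2821),small_motor=(.673,.1505),stepper=(.6598,-.1024),flux=(.608,-.263),reel=(.5955,.2775)).items():
    f=fit(C[m],k,c);print(m,k,np.round(f["box"][0],1),np.round(f["box"][1],1),round(f["box"][2],1),np.round(np.percentile(f["M"][:,2],[10,50,90])*1e3,1))
  P=C[m];M=P[(P[...,2]>.026)&(P[...,2]<.046)&(np.hypot(P[...,0]-.4614,P[...,1]-.0887)<.06)];r=cv2.minAreaRect((M[:,:2]*1000).astype(np.float32));print(m,"heat",np.round(r[0],1),np.round(r[1],1),r[2],np.round(np.percentile(M[:,2],[50,90])*1e3,1))
```

```text
grip w 0.0396 F 41.1 t 42.2
lift w 0.0393 F 40.4 fz -2.16
over w 0.0389 t 44.4917
touch at h 0.0000 df 7.44
t 49.5833
51.425
top large_motor [ 391.9 -281.4] [54.9 54.1] 89.7 [39.1 41.6 43.1]
top small_motor [671.5 152.3] [32.6 32.7] 45.2 [36.8 39.4 41.1]
top stepper [ 658.7 -101.7] [57.  57.1] 60.1 [46.5 48.5 50.6]
top flux [ 605.8 -262.4] [15.3 15.2] 86.4 [61.7 64.9 66.8]
top reel [594.3 279.1] [46.2 45.9] 2.8 [30.8 31.9 33.4]
top heat [460.3  90.1] [79.8 39.8] 18.56294059753418 [40.7 42.1]
scene large_motor [ 396.6 -282.5] [53.8 53.9] 80.3 [37.9 41.6 42.8]
scene small_motor [674.5 151.4] [33.8 34.4] 46.8 [36.  39.5 40.8]
scene stepper [ 661.  -103.5] [57.6 56.9] 60.0 [46.8 48.2 50.3]
scene flux [ 608.8 -264.9] [17.1 14.7] 44.7 [60.2 64.5 65.5]
scene reel [596.6 276.9] [45.8 47.7] 44.8 [31.  31.9 32.8]
scene heat [462.2  88. ] [80.9 40.2] 18.749555587768555 [38.3 40. ]
```

View pics/scene9.png

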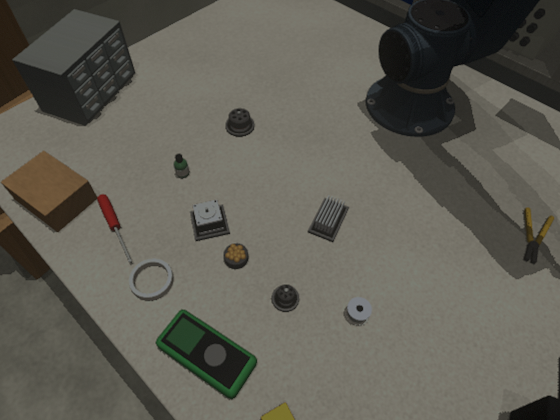

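All four parts sit in their nests: large motor (239,121), stepper (209,214), heat sink (329,217) and small motor (286,297). The flux bottle (181,166) and reel (359,310) haven't moved, and the arm is clear.

```bash
python3 -c "
from station import env
print(env.job_done())"
```

```text
the job is handed in; nothing more can be done
None
```

The job is handed in at about 52 s: all four parts measured upright, flat and centred in their own nests, the flux bottle and solder reel did not move, and no verdict came back on hand-in.

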